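Load the tube shuttle and index it to the reader

ROBOT

A 6-joint arm with a two-finger parallel gripper is mounted at the origin on a cart in front of the work surface, level with it; the furniture and walls round the work are solid. World frame = base frame: x ahead of the robot, y to its left, z up, the work surface at z = 0. Lengths are in m, angles in rad, forces in N, time in s.
With the tool pointing down it reaches from about 0.425 to 0.95 m from the base axis. Payload 3.5 kg.
Tool frame: the origin (TCP) lies on the centre line of the jaws, within the pads' length; the fingertips stand 25 mm ahead of it and the grasp point (between the pads) lies 6 mm ahead of it (ctrl.finger_overhang is the distance from the TCP to the fingertips, in m); z points along the fingers, y is the line along which they close (so a half turn about z gives the same grasp; the last joint's range is limited). The gripper opens to 85 mm and grips with 20 to 120 N. Pads are 22 mm wide; open, the fingers measure 114 mm over their backs; the gripper's body (76 mm by 85 mm) begins 54 mm behind the grasp point. The pads swing forward as they close: fully open they stand 13 mm farther back than shut.
Start: joints at [0.97, 0.286, 1.577, -0, 1.279, -0.15], TCP at [0.294, 0.608, 0.232] pointing down, gripper open.
Joint ranges: [-2.77, 2.77], [-0.9, 2.22], [0.21, 2.48], [-1.53, 4.67], [0.24, 2.81], [-2.84, 2.84]. Speed limits (rad/s): [2.79, 2.79, 3.14, 3.14, 3.14, 3.14].

INTERFACE

Orientations are given as a unit quaternion [x, y, z, w].
In Python, from plant import get_state, imaging, job, ctrl gives the robot as it stands.
- The arm moves only by the tool jog_arm, never from a script. Its argument "increments" is a list of rows, each an object of numbers: "dx", "dy", "dz": the shift along the world's x, y, z each as a share of 12 cm, from -1 to 1; "ax", "ay", "az": the turn, a rotation vector about the world's x, y, z each as a share of pi/2 rad, from -1 to 1; "gripper": the gripper command: -1 is shut, 1 is fully open, values between are in proportion. A call has 1 to 10 rows; each row is the pose to reach, as a shift and turn from the pose commanded when the call began; what a row does not reach only later rows make up. A row lasts 1/10 s, in which the tool goes at most 50 mm and 8.59 degrees, less where a joint would pass 70% of its speed; a pose out of reach is approached as far as the arm can. A call with a number of a shift or a turn outside -1 to 1 is refused whole. A call with a gripper value outside its range is refused whole. The fingers move at their own pace and stop on an object; "force" is the grip in N (left out, the last holds). Time passes only in rows, so rows that repeat a pose let the fingers close. It gives the time, the measured TCP pose, the force, the opening and the grip force at its end, in the units of the state.
- get_state(): the state, without advancing time (a new reading comes with each control period).
- imaging.read_camera(name): name is "scene" or "top" or "wrist"; returns a dict with "frame" (420x560x3 uint8, blue, green, red), "depth" (420x560 float32, m along the optical axis (not along the pixel's ray), 0 where there is no reading), "camera_matrix" (3x3 intrinsics, pixels), "extrinsics" (4x4, takes a point from camera to world coordinates); the wrist camera has in their place "mount" (4x4, takes a point from camera to tool coordinates, whose origin is the TCP and whose axes are the flange's). Camera axes: x right, y up, looking along -z (the intrinsics and any distortion apply to the point x, -y, -z); pixel columns grow to the right and rows downward; lengths in m; the calibration is good to about 2 mm. A picture is of the moment at which its call begins: read the wrist's pose just before it.
- job.sign_off(): hands the job in; it is judged then, once.
The state is a dict: "time": time; "qpos": joint angles; "dq": joint speeds; "joint_efforts": joint torques, N m; "eef_pos": TCP position; "tcp_rot": TCP orientation; "contact_force": force on the tool from outside, world axes, zero at the start; "wrist_torque": the same for the moment, N m; "opening": opening from 0.0 (shut) to 1.0 (fully open); "finger_force": force on a finger pad.
Only numpy, scipy, OpenCV 4.12 (cv2) and the standard library are available. Lean on these libraries where they do the work, as an engineer would, in place of code of your own. Each camera call takes 0.05 s, during which the arm holds its last target. There are 200 camera calls.

TASK

Take the two red-capped sample tubes from the white stand and lower them one after the other, fully home and upright, into the two pockets of the shuttle's carriage (either tube in either pocket). Then pull up the red lock plunger, slide the carriage by it just one hole on, towards the reader, and let the pin go fully home there. Do not let go at the end: finish while still holding the red knob with the pin engaged, and leave the cups and rolls standing about undisturbed.

Things in the scene. Friction and masses are not known exactly. Their poses are not given: they have to be found in the camera images.
- shuttle: Tube shuttle, fixed: aluminium base plate 90 x 370 x 10 mm with a steel rail (top 30 mm up) along its y axis and a grey reader head (76 mm tall) beside its far side. Origin: centre of the underside. The carriage slides along +y of this frame (roughly to the robot's left; yaw varies); x points across, away from the robot. Three 10 mm index holes lie 50 mm apart, marked by black lines on the plate.
- carriage (a joint): Slide of the carriage along the shuttle's y, m: 0 at the first hole (start, locked), 0.050 at the next, 0.100 at the third. Moves with about 2 N once the pin is out; about 1 mm of play when locked. Carriage: plate 60 x 200 mm, top 44 mm above the desk, the plunger at its right end, a blue block 46 x 96 mm (top 89 mm above the desk) with two pockets at its left; a red pointer shows the line.
- plunger (a joint): Lift of the lock plunger, m: 0 = pin home, 9.5 mm deep in the rail; 0.016 = pulled up to its stop. A spring pushes it down, 5 N when home, 7 N at the top. The 8 mm round-tipped pin is clear of the rail above 0.0095; let down between holes it rides on the rail at 0.0095 and locks nothing; over a hole it drops to 0.
- knob: Red round knob of the lock plunger, 26 mm wide, 24 mm tall, at the carriage's right end; moves with plunger and carriage. Origin: centre of its underside, 82 mm above the desk when the pin is home; z up. Pinch it across the shuttle's x axis. Under it is a 20 mm wide boss, with free space on both sides down to the carriage plate, 44 mm above the desk. The nearer pocket is 95 mm away along the rail.
- pocket_a (a point): Centre of the floor of the carriage pocket nearer the plunger: an upright round bore 15 mm wide, 45 mm deep with a 2 mm chamfer; the floor is 44 mm and the mouth 89 mm above the desk. It moves with the carriage; axes as the shuttle's.
- pocket_b (a point): The same for the other pocket, 45 mm farther along the rail.
- stand: White tube stand, fixed, 50 x 126 x 48 mm, with three upright bores 15 mm wide and 40 mm deep in a row along its y axis at -40, 0 and +40 mm; origin at the centre of its underside. The two tubes stand in the outer bores, the middle one is empty.
- tube_1: Closed sample tube with a red cap, 100 mm tall, glass about 12.5 mm in diameter and cap 16 mm (the gripper closes to about 12.5 mm on it), about 12 g, standing in the stand with its foot 8 mm above the desk. Origin: centre of its foot; z axis up along the tube; the cap is its top 20 mm. The two tubes are alike.
- tube_2: Closed sample tube with a red cap, 100 mm tall, glass about 12.5 mm in diameter and cap 16 mm (the gripper closes to about 12.5 mm on it), about 12 g, standing in the stand with its foot 8 mm above the desk. Origin: centre of its foot; z axis up along the tube; the cap is its top 20 mm. The two tubes are alike.
- blue_cup: Bystander: screw-lid specimen cup with a blue lid, 64 mm diameter, 64 mm tall, standing left of the tube stand; origin at the centre of its underside.
- yellow_cup: Bystander: screw-lid specimen cup with a yellow lid, 64 mm diameter, 64 mm tall, standing left of the tube stand; origin at the centre of its underside.
- label_roll: Bystander: white roll of labels, 69 mm diameter, 41 mm tall, lying flat behind the shuttle; origin at the centre of its underside.
- tape_roll: Bystander: roll of cream tape, 103 mm diameter, 25 mm tall, lying flat behind the shuttle; origin at the centre of its underside.

How it is judged:
By the outcome, as a careful person would: the job done as asked, in the order asked, and still so for the second after the job is handed in, while the arm keeps its last pose, push and grip.
It also fails if it takes over 72 s, if anything falls off the work surface, if the arm or the gripper's body presses on something with over 40 N, if the wrist force passes 120 N, or if a joint passes its speed limit or range.

## Working session

There is one attempt and no reset: what is moved stays moved. The work goes in short steps, Python scripts to look and compute and a tool call to move; the robot and the scene stay as the last step left them, time stands still between calls to the robot, and variables do not carry over. Pictures are saved under pics/ and viewed, at most 10 in all, crops included, and the job is handed in when it is done.

Besides the shell and the picture viewer there is one more tool, called after "Call:" in YAML: its name, and indented under it one key for each argument. jog_arm: Moves the arm, as the interface text tells. Shift numbers are shares of 12 cm and turn numbers shares of pi/2 rad, none past 1 either way. Its arguments: {"type":"object","properties":{"increments":{"type":"array"},"force":{"type":"number"}},"required":["increments"]}

```bash
mkdir -p pics; ls; python3 - <<'E'
from plant import get_state, imaging, job, ctrl
import cv2, numpy as np
print(get_state(), ctrl.finger_overhang)
for n in ["scene","top"]:
    r=imaging.read_camera(n); cv2.imwrite(f"pics/{n}0.png",r["frame"]); np.savez(f"{n}0.npz",**r)
    print(n,r["camera_matrix"],r["extrinsics"],[k for k in r])
E
```

```text
pics
{'time': 0.0, 'qpos': array([ 9.70006436e-01,  2.87203164e-01,  1.57821643e+00,  2.07605155e-05,
        1.27859843e+00, -1.49943356e-01]), 'dq': array([-0.0005486 ,  0.00131051,  0.00128898, -0.00070184,  0.00049909,
       -0.00216325]), 'joint_efforts': array([ 2.25697750e-04, -4.05977261e+01, -2.92625087e+01, -1.07677627e-04,
        5.81807893e-03, -9.76171293e-06]), 'eef_pos': array([0.29366616, 0.60702379, 0.23020083]), 'tcp_rot': array([ 2.23521702e-01,  9.74698198e-01, -1.12460903e-03, -4.53832531e-04]), 'contact_force': array([ 0.10058448,  0.76249111, -0.67295736]), 'wrist_torque': array([0.01310241, 0.05063914, 0.04925931]), 'finger_force': 0.0, 'opening': 0.998141859493636} 0.025
scene [[542.0312843    0.         275.32248106]
 [  0.         542.0312843  207.68939224]
 [  0.           0.           1.        ]] [[-0.59012501  0.44358176 -0.67452776 -0.53061753]
 [-0.80730843 -0.32669058  0.49145332  0.9498938 ]
 [-0.00236213  0.83457084  0.55089558  0.9805742 ]
 [ 0.          0.          0.          1.        ]] ['frame', 'depth', 'camera_matrix', 'extrinsics']
top [[484.36029685   0.         279.07687371]
 [  0.         484.36029685 210.6608194 ]
 [  0.           0.           1.        ]] [[ 8.83034763e-02  9.75284877e-01 -2.02538651e-01  1.99587108e-01]
 [-9.96092796e-01  8.61974263e-02 -1.92131739e-02  1.45242223e-01]
 [-1.28000754e-03  2.03443881e-01  9.79085772e-01  1.71068808e+00]
 [ 0.00000000e+00  0.00000000e+00  0.00000000e+00  1.00000000e+00]] ['frame', 'depth', 'camera_matrix', 'extrinsics']
```

View pics/top0.png

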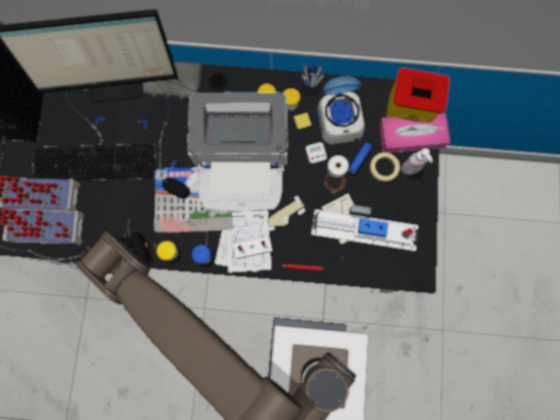

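View pics/scene0.png

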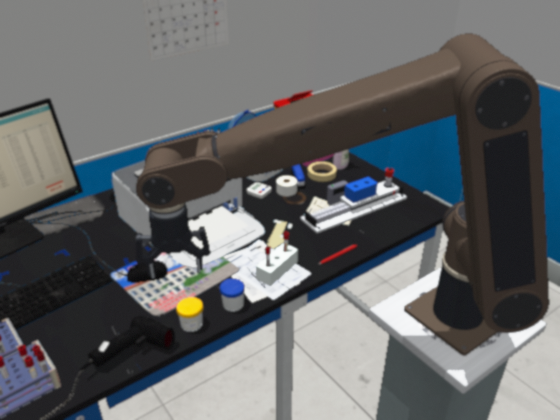

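The top view shows the stand near (252,246), the blue block near (373,227), the knob near (407,232), the cups near (167,251) and (202,254), and the rolls near (338,166) and (385,167). I'll enlarge this area and get positions.

```bash
cat > h.py <<'E'
import numpy as np, cv2
from scipy.spatial.transform import Rotation as R
from plant import get_state, imaging, job, ctrl
def ray(r,u,v,E=None):
    K=r["camera_matrix"];E=r["extrinsics"] if E is None else E
    d=np.array([(u-K[0,2])/K[0,0],-(v-K[1,2])/K[1,1],-1.]);return E[:3,3],E[:3,:3]@d
def atz(r,u,v,z,E=None):
    o,d=ray(r,u,v,E);return o+d*(z-o[2])/d[2]
def tool():
    s=get_state();T=np.eye(4);T[:3,:3]=R.from_quat(s["tcp_rot"]).as_matrix();T[:3,3]=s["eef_pos"];return T
def proj(r,p,E):
    c=np.linalg.inv(E)@np.append(p,1);K=r["camera_matrix"]
    return K[0,0]*c[0]/-c[2]+K[0,2], K[1,1]*c[1]/c[2]+K[1,2]
def wrist(name):
    T=tool();r=imaging.read_camera("wrist");E=T@r["mount"];r["E"]=E
    cv2.imwrite(f"pics/{name}.png",r["frame"]);np.savez(f"{name}.npz",**r);return r
E
python3 - <<'E'
from h import *
r=np.load("top0.npz");f=r["frame"]
cv2.imwrite("pics/top0c.png",cv2.resize(f[190:282,215:425],None,fx=3.8,fy=3.8,interpolation=cv2.INTER_CUBIC))
for n,u,v,z in [("knob",407,232,.106),("blockc",373,227,.089),("stand",252,246,.048),("blue",202,254,.064),("yellow",167,251,.064),("platL",312,226,.01),("platR",418,242,.01)]:
    print(n,atz(r,u,v,z).round(3))
w=wrist("w0");print(w["mount"].round(3),w["camera_matrix"])
E
```

```text
knob [ 0.497 -0.257  0.106]
blockc [ 0.507 -0.146  0.089]
stand [0.411 0.26  0.048]
blue [0.367 0.426 0.064]
yellow [0.366 0.546 0.064]
platL [0.506 0.057 0.01 ]
platR [ 0.482 -0.321  0.01 ]
[[-0.     0.966  0.259  0.066]
 [ 1.     0.     0.    -0.   ]
 [ 0.     0.259 -0.966 -0.142]
 [ 0.     0.     0.     1.   ]] [[293.82635843   0.         276.70509258]
 [  0.         293.82635843 207.98786033]
 [  0.           0.           1.        ]]
```

View pics/top0c.png

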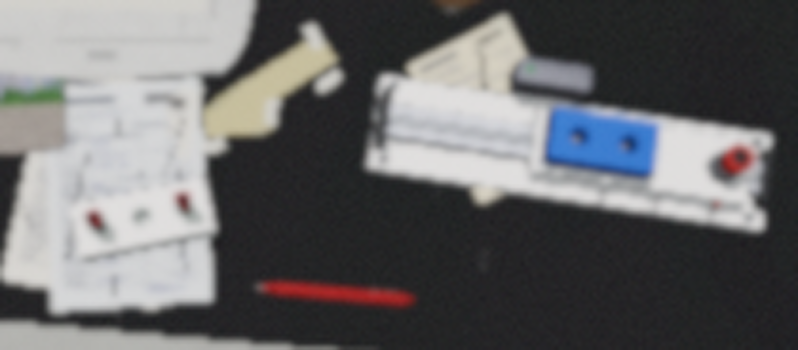

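The crop shows caps at about (97,220) and (183,205), pockets at about (579,137) and (628,145), and the knob at (740,158). The stand yaw is about +15° and the shuttle yaw about -3.5°. Next I'll move over the stand and turn the jaws across its row.

Call:
jog_arm:
  increments:
    - {"dx":0.32,"dy":-0.96,"az":-0.55,"gripper":1}
    - {"dx":0.32,"dy":-0.96,"az":-0.55,"gripper":1}
    - {"dx":0.32,"dy":-0.96,"az":-0.55,"gripper":1}
    - {"dx":0.32,"dy":-0.96,"az":-0.55,"gripper":1}
    - {"dx":0.32,"dy":-0.96,"az":-0.55,"gripper":1}
    - {"dx":0.32,"dy":-0.96,"az":-0.55,"gripper":1}
    - {"dx":0.32,"dy":-0.96,"az":-0.55,"gripper":1}

```text
$.increments[0]: bad value
```

Call:
jog_arm:
  increments:
    - {"dx":0.32,"dy":-0.96,"gripper":1}
    - {"dx":0.32,"dy":-0.96,"gripper":1}
    - {"dx":0.32,"dy":-0.96,"gripper":1}
    - {"dx":0.32,"dy":-0.96,"gripper":1}

```text
$.increments[0]: bad value
```

Call:
jog_arm:
  increments:
    - {"dx":0.32,"dy":-0.96,"gripper":1}
    - {"dx":0.32,"dy":-0.96,"gripper":1}
    - {"dx":0.32,"dy":-0.96,"gripper":1}
    - {"dx":0.32,"dy":-0.96,"gripper":1}
    - {"dx":0.32,"dy":-0.96,"gripper":1}

```text
$.increments[0]: bad value
```

```bash
python3 - <<'E'
from h import *
r=wrist("w1");T=tool();print(T.round(4))
cv2.imwrite("pics/w1b.png",cv2.resize(r["frame"],(784,588),interpolation=cv2.INTER_CUBIC))
E
```

```text
[[-9.001e-01  4.357e-01 -9.000e-04  2.938e-01]
 [ 4.357e-01  9.001e-01 -1.300e-03  6.072e-01]
 [ 2.000e-04 -1.500e-03 -1.000e+00  2.307e-01]
 [ 0.000e+00  0.000e+00  0.000e+00  1.000e+00]]
```

View pics/w1b.png

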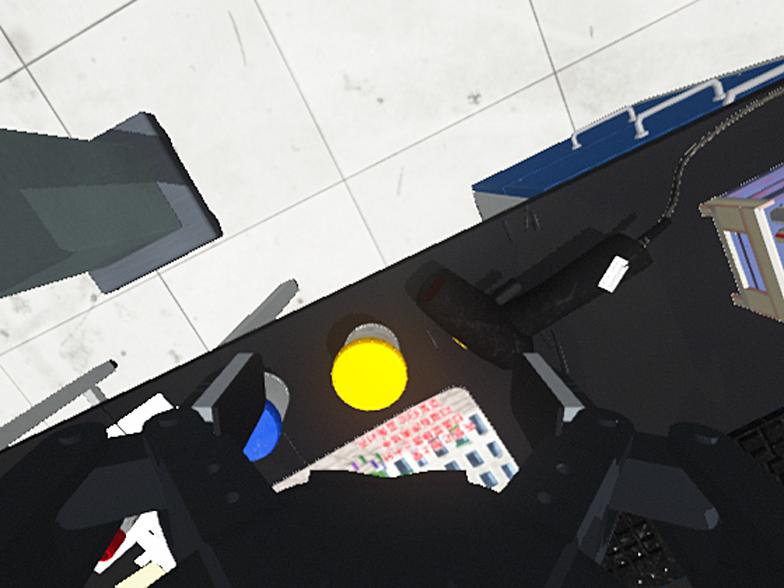

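The rows were refused, probably because every key is required, so this is still the view from the start: yellow cup at (369,375), fingers at (225,390) and (555,385). I'll retry with full rows.

Call:
jog_arm:
  increments:
    - {"dx":0.32,"dy":-0.96,"dz":0,"ax":0,"ay":0,"az":-0.55,"gripper":1}
    - {"dx":0.32,"dy":-0.96,"dz":0,"ax":0,"ay":0,"az":-0.55,"gripper":1}
    - {"dx":0.32,"dy":-0.96,"dz":0,"ax":0,"ay":0,"az":-0.55,"gripper":1}
    - {"dx":0.32,"dy":-0.96,"dz":0,"ax":0,"ay":0,"az":-0.55,"gripper":1}
    - {"dx":0.32,"dy":-0.96,"dz":0,"ax":0,"ay":0,"az":-0.55,"gripper":1}
    - {"dx":0.32,"dy":-0.96,"dz":0,"ax":0,"ay":0,"az":-0.55,"gripper":1}
    - {"dx":0.32,"dy":-0.96,"dz":0,"ax":0,"ay":0,"az":-0.55,"gripper":1}

```text
time: 0.9
eef_pos: [0.3324, 0.4921, 0.2314]
tcp_rot: [0.611, 0.792, -0.0, -0.0]
contact_force: [0.3, 0.6, 0.7]
opening: 1.005
finger_force: 0.0
```

Call:
jog_arm:
  increments:
    - {"dx":0.32,"dy":-0.96,"dz":0,"ax":0,"ay":0,"az":0,"gripper":1}
    - {"dx":0.32,"dy":-0.96,"dz":0,"ax":0,"ay":0,"az":0,"gripper":1}
    - {"dx":0.32,"dy":-0.96,"dz":0,"ax":0,"ay":0,"az":0,"gripper":1}
    - {"dx":0.32,"dy":-0.96,"dz":0,"ax":0,"ay":0,"az":0,"gripper":1}

```text
time: 1.3
eef_pos: [0.3715, 0.3752, 0.2315]
tcp_rot: [0.611, 0.791, -0.0, 0.0]
contact_force: [-0.7, -0.1, 0.3]
opening: 0.999
finger_force: 0.0
```

Call:
jog_arm:
  increments:
    - {"dx":0.32,"dy":-0.96,"dz":0,"ax":0,"ay":0,"az":0,"gripper":1}
    - {"dx":0.32,"dy":-0.96,"dz":0,"ax":0,"ay":0,"az":0,"gripper":1}
    - {"dx":0.32,"dy":-0.96,"dz":0,"ax":0,"ay":0,"az":0,"gripper":1}
    - {"dx":0.32,"dy":-0.96,"dz":0,"ax":0,"ay":0,"az":0,"gripper":1}
    - {"dx":0.32,"dy":-0.96,"dz":0,"ax":0,"ay":0,"az":0,"gripper":1}

```text
time: 1.8
eef_pos: [0.4092, 0.2628, 0.2317]
tcp_rot: [0.611, 0.792, 0.0, -0.0]
contact_force: [-0.6, 0.6, -0.4]
opening: 1.002
finger_force: 0.0
```

```bash
cat >> h.py <<'E'
def reds(r,amin=30):
    h=cv2.cvtColor(r["frame"],cv2.COLOR_BGR2HSV)
    m=(((h[...,0]<8)|(h[...,0]>172))&(h[...,1]>150)&(h[...,2]>60)).astype(np.uint8)
    n,l,s,c=cv2.connectedComponentsWithStats(m)
    return m,[(c[i].round(1),s[i]) for i in range(1,n) if s[i,4]>amin]
E
python3 - <<'E'
from h import *
r=wrist("w1")
cv2.imwrite("pics/w1b.png",cv2.resize(r["frame"],(784,588),interpolation=cv2.INTER_CUBIC))
for c,s in reds(r)[1]: print(c,s, r["depth"][int(c[1]),int(c[0])],atz(r,*c,.1,r["E"]).round(4))
T=tool();print(proj(r,(T@[0,0,.006,1])[:3],r["E"]))
E
```

```text
[473.6  21.3] [464   3  19  39 108] 0.32891938 [0.5267 0.4502 0.1   ]
[273.5 157.5] [266 150  16  17 122] 0.27126208 [0.3953 0.301  0.1   ]
[276.9 240.6] [270 230  16  20 143] 0.29242972 [0.4191 0.2228 0.1   ]
[209.1 297.9] [198 256  23  85 536] 0.40999058 [0.3665 0.1426 0.1   ]
(np.float64(277.91556727757137), np.float64(253.61252634216646))
```

View pics/w1b.png

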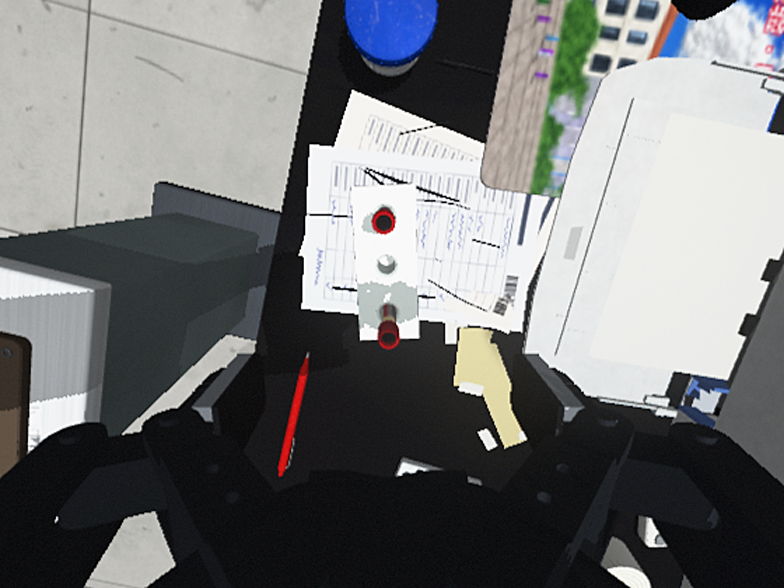

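The wrist view shows the near cap ring at (384,221), the far one at (389,338) and the empty bore at (387,264), all in 784-wide pixels.

```bash
python3 - <<'E'
from h import *
r=np.load("w1.npz");E=r["E"];k=560/784
a=atz(r,384*k,221*k,.108,E);b=atz(r,389*k,338*k,.108,E);m=atz(r,387*k,264*k,.048,E)
print(a.round(4),b.round(4),m.round(4),np.linalg.norm(a-b),np.degrees(np.arctan2(*(a-b)[[1,0]]))-90,get_state()["eef_pos"])
E
```

```text
[0.3959 0.3016 0.108 ] [0.4194 0.2252 0.108 ] [0.4078 0.2635 0.048 ] 0.07988557411498722 17.056575298917835 [0.40904372 0.26310375 0.23170505]
```

Call:
jog_arm:
  increments:
    - {"dx":0.087,"dy":-0.316,"dz":0,"ax":0,"ay":0,"az":0.026,"gripper":1}
    - {"dx":0.087,"dy":-0.316,"dz":-0.4,"ax":0,"ay":0,"az":0.026,"gripper":1}
    - {"dx":0.087,"dy":-0.316,"dz":-0.8,"ax":0,"ay":0,"az":0.026,"gripper":1}
    - {"dx":0.087,"dy":-0.316,"dz":-0.8,"ax":0,"ay":0,"az":0.026,"gripper":0.2}
    - {"dx":0.087,"dy":-0.316,"dz":-0.8,"ax":0,"ay":0,"az":0.026,"gripper":0.2}
    - {"dx":0.087,"dy":-0.316,"dz":-0.8,"ax":0,"ay":0,"az":0.026,"gripper":0.2}

```text
time: 2.45
eef_pos: [0.4214, 0.2254, 0.1385]
tcp_rot: [0.594, 0.804, 0.002, 0.001]
contact_force: [-0.4, 0.2, -0.3]
opening: 0.6
finger_force: 0.0
```

```bash
python3 - <<'E'
from h import *
r=wrist("w2");print(get_state()["eef_pos"],get_state()["opening"])
for c,s in reds(r)[1]: print(c,s, r["depth"][int(c[1]),int(c[0])],atz(r,*c,.108,r["E"]).round(4))
T=tool();print(proj(r,(T@[0,0,.006,1])[:3],r["E"]))
cv2.imwrite("pics/w2c.png",cv2.resize(r["frame"][60:420,130:430],None,fx=1.66,fy=1.66))
E
```

```text
[0.42159625 0.22532221 0.13875872] 0.6031416442493867
[273.5 104.9] [261  91  26  29 318] 0.17014022 [0.396  0.2999 0.108 ]
[273.7 235. ] [262 219  24  31 360] 0.19112864 [0.4184 0.2267 0.108 ]
[190.7 260.6] [187 255   9  14  36] 0.29768026 [0.3729 0.1947 0.108 ]
(np.float64(278.41130789099736), np.float64(254.8016554947655))
```

View pics/w2c.png

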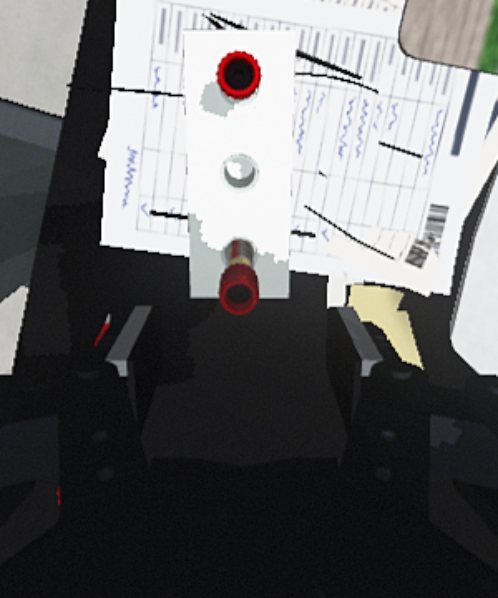

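The crop shows the target cap ring at (239,292), centred between the fingertips at (128,340) and (360,340) to within about 2 mm.

```bash
python3 - <<'E'
from h import *
r=np.load("w2.npz")
print(atz(r,274.0,236.3,.108,r["E"]).round(4),atz(r,273.8,104.0,.108,r["E"]).round(4), get_state()["eef_pos"], get_state()["dq"].round(3))
E
```

```text
[0.4188 0.2259 0.108 ] [0.396  0.3004 0.108 ] [0.42159625 0.22532221 0.13875872] [-0.008 -0.004  0.003 -0.002 -0.003  0.001]
```

Call:
jog_arm:
  increments:
    - {"dx":-0.02,"dy":0,"dz":-0.25,"ax":0,"ay":0,"az":0,"gripper":0.2}
    - {"dx":-0.02,"dy":0,"dz":-0.49,"ax":0,"ay":0,"az":0,"gripper":0.2}
    - {"dx":-0.02,"dy":0,"dz":-0.49,"ax":0,"ay":0,"az":0,"gripper":0.2}
    - {"dx":-0.02,"dy":0,"dz":-0.49,"ax":0,"ay":0,"az":0,"gripper":0.2}

```text
time: 2.9
eef_pos: [0.4184, 0.2246, 0.0786]
tcp_rot: [0.595, 0.804, 0.001, 0.001]
contact_force: [-0.6, 0.8, 0.3]
opening: 0.605
finger_force: 0.0
```

Call:
jog_arm:
  force: 25
  increments:
    - {"dx":0.003,"dy":0,"dz":0.018,"ax":0,"ay":0,"az":0,"gripper":-0.5}
    - {"dx":0.003,"dy":0,"dz":0.018,"ax":0,"ay":0,"az":0,"gripper":-1}
    - {"dx":0.003,"dy":0,"dz":0.018,"ax":0,"ay":0,"az":0,"gripper":-1}
    - {"dx":0.003,"dy":0,"dz":0.018,"ax":0,"ay":0,"az":0,"gripper":-1}
    - {"dx":0.003,"dy":0,"dz":0.018,"ax":0,"ay":0,"az":0,"gripper":-1}
    - {"dx":0.003,"dy":0,"dz":0.018,"ax":0,"ay":0,"az":0,"gripper":-1}

```text
time: 3.5
eef_pos: [0.4192, 0.2245, 0.0808]
tcp_rot: [0.595, 0.804, 0.001, 0.001]
contact_force: [-0.9, 1.0, 6.5]
opening: 0.13
finger_force: 25.1
```

Call:
jog_arm:
  increments:
    - {"dx":0,"dy":0,"dz":0.3,"ax":0,"ay":0,"az":0,"gripper":-1}
    - {"dx":0,"dy":0,"dz":0.6,"ax":0,"ay":0,"az":0,"gripper":-1}
    - {"dx":0,"dy":0,"dz":1,"ax":0,"ay":0,"az":0,"gripper":-1}
    - {"dx":0,"dy":0,"dz":1,"ax":0,"ay":0,"az":0,"gripper":-1}

```text
time: 3.9
eef_pos: [0.4217, 0.2253, 0.2068]
tcp_rot: [0.595, 0.804, 0.006, 0.004]
contact_force: [0.1, -0.0, 0.6]
opening: 0.132
finger_force: 24.9
```

Call:
jog_arm:
  increments:
    - {"dx":0.1,"dy":-0.4,"dz":0.2,"ax":0,"ay":0,"az":-0.08,"gripper":-1}
    - {"dx":0.2,"dy":-0.7,"dz":0.4,"ax":0,"ay":0,"az":-0.16,"gripper":-1}
    - {"dx":0.25,"dy":-1,"dz":0.4,"ax":0,"ay":0,"az":-0.228,"gripper":-1}
    - {"dx":0.25,"dy":-1,"dz":0.4,"ax":0,"ay":0,"az":-0.228,"gripper":-1}

```text
time: 4.3
eef_pos: [0.4486, 0.1009, 0.2476]
tcp_rot: [0.731, 0.683, 0.0, 0.001]
contact_force: [-0.2, 0.8, -0.4]
opening: 0.133
finger_force: 24.9
```

Call:
jog_arm:
  increments:
    - {"dx":0.15,"dy":-0.4,"dz":0,"ax":0,"ay":0,"az":0,"gripper":-1}
    - {"dx":0.2,"dy":-0.7,"dz":0,"ax":0,"ay":0,"az":0,"gripper":-1}
    - {"dx":0.25,"dy":-1,"dz":0,"ax":0,"ay":0,"az":0,"gripper":-1}

```text
time: 4.6
eef_pos: [0.4774, -0.0165, 0.2459]
tcp_rot: [0.728, 0.686, -0.0, -0.001]
contact_force: [-0.3, -0.4, 0.3]
opening: 0.133
finger_force: 24.9
```

Call:
jog_arm:
  increments:
    - {"dx":0.15,"dy":-0.4,"dz":0,"ax":0,"ay":0,"az":0,"gripper":-1}
    - {"dx":0.2,"dy":-0.7,"dz":0,"ax":0,"ay":0,"az":0,"gripper":-1}
    - {"dx":0.25,"dy":-1,"dz":0,"ax":0,"ay":0,"az":0,"gripper":-1}

```text
time: 4.9
eef_pos: [0.5076, -0.1368, 0.2458]
tcp_rot: [0.728, 0.685, -0.0, -0.001]
contact_force: [0.5, -0.6, 0.8]
opening: 0.136
finger_force: 24.9
```

Call:
jog_arm:
  increments:
    - {"dx":0,"dy":-0.35,"dz":0,"ax":0,"ay":0,"az":0,"gripper":-1}
    - {"dx":0,"dy":-0.7,"dz":0,"ax":0,"ay":0,"az":0,"gripper":-1}
    - {"dx":0,"dy":-0.7,"dz":0,"ax":0,"ay":0,"az":0,"gripper":-1}
    - {"dx":0,"dy":-0.7,"dz":0,"ax":0,"ay":0,"az":0,"gripper":-1}

```text
time: 5.3
eef_pos: [0.5073, -0.2197, 0.2457]
tcp_rot: [0.729, 0.685, 0.0, -0.001]
contact_force: [0.3, 0.7, -0.1]
opening: 0.134
finger_force: 24.9
```

```bash
python3 - <<'E'
from h import *
r=wrist("w3");print(tool().round(4),get_state()["opening"])
for c,s in reds(r)[1]: print(c,s, r["depth"][int(c[1]),int(c[0])],atz(r,*c,.106,r["E"]).round(4))
cv2.imwrite("pics/w3b.png",cv2.resize(r["frame"],(784,588),interpolation=cv2.INTER_CUBIC))
E
```

```text
[[ 0.0607  0.9982 -0.0015  0.5074]
 [ 0.9982 -0.0607  0.0019 -0.2189]
 [ 0.0018 -0.0016 -1.      0.2459]
 [ 0.      0.      0.      1.    ]] 0.13308918472551573
[264.8 232.5] [261 223   9  19  89] 0.29934382 [ 0.4919 -0.2544  0.106 ]
[273.7 235.5] [272 225   4  20  55] 0.17216636 [ 0.5007 -0.2582  0.106 ]
[276.6 274.6] [264 253  26  46 857] 0.13346197 [ 0.5009 -0.3021  0.106 ]
```

View pics/w3b.png

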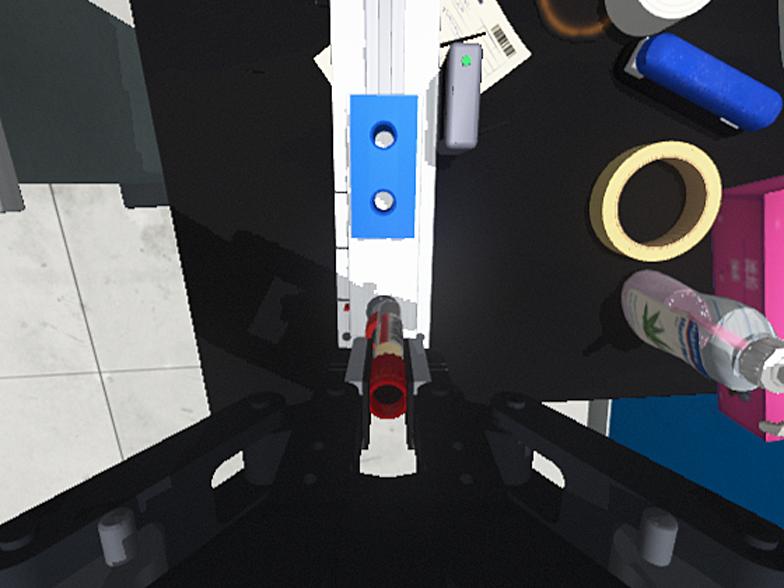

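The wrist view shows pocket b at (384,135), pocket a at (383,201), the blue block from (350,95) to (415,238), and the tube held upright with its cap at (388,390). I'll refine the pocket mouths with code.

```bash
python3 - <<'E'
from h import *
r=np.load("w3.npz");E=r["E"];f=r["frame"].astype(int)
m=((f[...,0]>150)&(f[...,2]<90)).astype(np.uint8);m[:,300+10:]=0
cs,h=cv2.findContours(m,cv2.RETR_CCOMP,cv2.CHAIN_APPROX_NONE)
P=[]
for c,hh in zip(cs,h[0]):
    A=cv2.contourArea(c)
    if A<60: continue
    if hh[3]>=0:
        e=cv2.fitEllipse(c);p=atz(r,*e[0],.089,E);P.append(p);print("hole",A,np.round(e,1) if 0 else e,p.round(4))
    else:
        q=cv2.minAreaRect(c);print("rect",q,atz(r,*q[0],.089,E).round(4))
d=P[0]-P[1];print(np.linalg.norm(d),np.degrees(np.arctan2(d[1],d[0]))-90)
E
```

```text
rect ((273.5, 118.5), (101.0, 47.0), 90.0) [ 0.5077 -0.1439  0.089 ]
hole 195.0 ((273.40362548828125, 143.79270935058594), (15.712516784667969, 15.984517097473145), 178.90643310546875) [ 0.506  -0.1679  0.089 ]
hole 227.5 ((273.5274353027344, 96.73542785644531), (16.325969696044922, 17.949872970581055), 179.25155639648438) [ 0.509  -0.1241  0.089 ]
0.04394449452627163 -183.88739730673322
```

Call:
jog_arm:
  increments:
    - {"dx":-0.012,"dy":0.41,"dz":0,"ax":0,"ay":0,"az":0,"gripper":-1}
    - {"dx":-0.012,"dy":0.41,"dz":0,"ax":0,"ay":0,"az":0,"gripper":-1}
    - {"dx":-0.012,"dy":0.41,"dz":-0.3,"ax":0,"ay":0,"az":0,"gripper":-1}
    - {"dx":-0.012,"dy":0.41,"dz":-0.6,"ax":0,"ay":0,"az":0,"gripper":-1}
    - {"dx":-0.012,"dy":0.41,"dz":-0.6,"ax":0,"ay":0,"az":0,"gripper":-1}
    - {"dx":-0.012,"dy":0.41,"dz":-0.6,"ax":0,"ay":0,"az":0,"gripper":-1}

```text
time: 5.95
eef_pos: [0.5061, -0.1697, 0.1749]
tcp_rot: [0.728, 0.686, -0.0, -0.001]
contact_force: [0.5, -1.2, 0.8]
opening: 0.129
finger_force: 24.9
```

```bash
python3 - <<'E'
from h import *
r=wrist("w4");T=tool();print(T.round(4))
print(proj(r,np.array([.506,-.1685,.089]),r["E"]),proj(r,np.array([.509,-.1236,.089]),r["E"]),proj(r,(T@[.0014,0,.0728,1])[:3],r["E"]))
cv2.imwrite("pics/w4c.png",cv2.resize(r["frame"][70:310,180:370],None,fx=2.5,fy=2.5,interpolation=cv2.INTER_CUBIC))
E
```

```text
[[ 6.000e-02  9.982e-01  1.600e-03  5.070e-01]
 [ 9.982e-01 -6.000e-02 -9.000e-04 -1.705e-01]
 [-8.000e-04  1.600e-03 -1.000e+00  1.765e-01]
 [ 0.000e+00  0.000e+00  0.000e+00  1.000e+00]]
(np.float64(277.69007997787827), np.float64(211.7980907893146)) (np.float64(278.15051266412024), np.float64(155.19883338939337)) (np.float64(279.3260110147794), np.float64(217.77748945167636))
```

View pics/w4c.png

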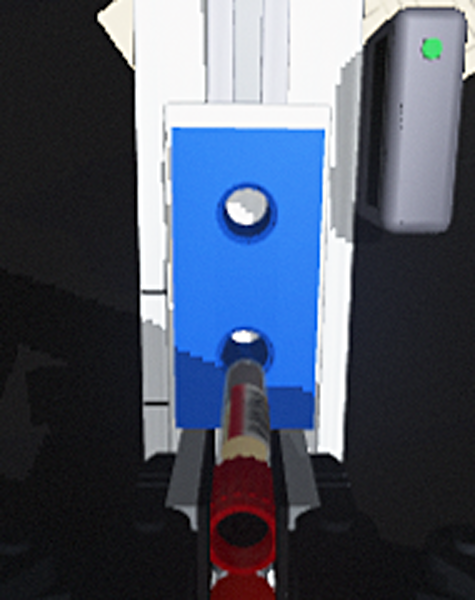

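The crop shows pocket a centred at about (246,352), pocket b at (246,212) and the tube foot's upper edge at about (247,358), so the foot is nearly over pocket a.

```bash
python3 - <<'E'
from h import *
r=np.load("w4.npz");E=r["E"]
Es=tool()@r["mount"]
inv=np.linalg.inv(r["mount"])@np.eye(4)
for off in (0,.0014):
  for z in (.0728,.0666):
    c=inv@[off,0,z,1];K=r["camera_matrix"];p=(K[0,0]*c[0]/-c[2]+K[0,2],K[1,1]*c[1]/c[2]+K[1,2]);print(off,z,np.round(p,1),"rad",6.25e-3*K[0,0]/-c[2])
print("a",atz(r,278.4,210.8,.089,E),"b",atz(r,278.4,154.8,.089,E),tool()[:3,3])
E
```

```text
0 0.0728 [277.8 217.9] rad 8.193172003654816
0 0.0666 [277.8 220.3] rad 8.418027140743321
0.0014 0.0728 [277.8 216.1] rad 8.20649138522613
0.0014 0.0666 [277.8 218.5] rad 8.432088261431465
a [ 0.50661897 -0.16770127  0.089     ] b [ 0.50920812 -0.12331053  0.089     ] [ 0.5069876  -0.17047235  0.1764602 ]
```

```bash
python3 - <<'E'
from h import *
f=np.load("w4.npz")["frame"]
for v in range(196,228): print(v,*["%3d,%3d,%3d"%tuple(f[v,u]) for u in (268,272,275,278,281,284,288)],sep=" | ")
E
```

```text
196 | 239,118, 42 | 238,118, 39 | 239,121, 42 | 239,119, 42 | 239,121, 43 | 239,121, 43 | 240,123, 44
197 | 239,120, 42 | 238,118, 39 | 238,118, 40 | 238,119, 40 | 239,121, 42 | 239,119, 41 | 240,120, 43
198 | 238,117, 41 | 238,120, 40 | 239,119, 41 | 238,119, 40 | 239,124, 42 | 239,122, 45 | 239,121, 40
199 | 237,118, 38 | 239,119, 38 | 240,121, 42 | 241,119, 39 | 240,122, 42 | 239,122, 43 | 239,121, 44
200 | 238,118, 41 | 240,119, 39 | 235,111, 37 | 225,101, 33 | 237,115, 39 | 240,123, 41 | 238,118, 39
201 | 238,120, 42 | 237,113, 38 | 195, 70,  6 | 175, 57,  0 | 208, 86, 24 | 242,122, 46 | 238,119, 42
202 | 238,120, 44 | 207, 81, 19 | 211,139,103 | 189,158,154 | 176, 88, 44 | 224, 99, 32 | 238,119, 43
203 | 240,119, 40 | 198, 96, 45 | 246,247,249 | 242,250,255 | 180,153,143 | 189, 78, 28 | 240,121, 43
204 | 239,116, 40 | 180,101, 64 | 254,255,255 | 254,255,255 | 183,189,189 | 155, 67, 25 | 241,122, 43
205 | 231,106, 37 | 113, 56, 32 | 255,255,255 | 255,255,255 | 168,158,150 | 100, 44, 18 | 241,120, 39
206 | 208, 89, 26 |  93, 32,  3 | 227,222,224 | 241,236,237 | 112, 80, 66 |  79,
[... 1463 characters left out ...]
, 22 |  67, 63, 63 |  70, 63, 62 |  76, 65, 68 |  74, 69, 70 |  66, 66, 71 | 236,112, 31
222 | 157, 66, 20 |  67, 61, 62 |  69, 64, 57 |  71, 65, 64 |  73, 65, 67 |  60, 61, 67 | 238,116, 36
223 | 161, 67, 25 |  65, 62, 61 |  63, 57, 71 |  88, 83, 90 |  72, 63, 66 |  60, 60, 68 | 245,119, 36
224 | 160, 66, 21 |  62, 58, 62 |  47, 37, 96 | 105,100,114 | 112,107,107 |  59, 60, 67 | 213, 92, 30
225 | 157, 63, 18 |  56, 48, 69 |  38, 26, 96 |  98, 95,108 | 118,115,114 |  67, 66, 74 | 147, 62, 22
226 | 160, 65, 19 |  48, 40, 70 |  39, 26, 85 |  94, 89,102 |  87, 80, 80 | 100, 99,105 | 154, 64, 21
227 | 157, 61, 18 |  48, 41, 67 |  39, 29, 87 |  99, 96,107 |  75, 72, 69 |  96, 95, 95 | 157, 65, 22
```

Call:
jog_arm:
  increments:
    - {"dx":0,"dy":0.027,"dz":0,"ax":0,"ay":0,"az":0,"gripper":-1}
    - {"dx":0,"dy":0.027,"dz":0,"ax":0,"ay":0,"az":0,"gripper":-1}
    - {"dx":0,"dy":0.027,"dz":-0.06,"ax":0,"ay":0,"az":0,"gripper":-1}
    - {"dx":0,"dy":0.027,"dz":-0.12,"ax":0,"ay":0,"az":0,"gripper":-1}
    - {"dx":0,"dy":0.027,"dz":-0.17,"ax":0,"ay":0,"az":0,"gripper":-1}
    - {"dx":0,"dy":0.027,"dz":-0.22,"ax":0,"ay":0,"az":0,"gripper":-1}
    - {"dx":0,"dy":0.027,"dz":-0.26,"ax":0,"ay":0,"az":0,"gripper":-1}
    - {"dx":0,"dy":0.027,"dz":-0.3,"ax":0,"ay":0,"az":0,"gripper":-1}
    - {"dx":0,"dy":0.027,"dz":-0.3,"ax":0,"ay":0,"az":0,"gripper":-1}

```text
time: 6.9
eef_pos: [0.5057, -0.1673, 0.1379]
tcp_rot: [0.728, 0.685, -0.0, -0.001]
contact_force: [0.8, -0.6, -0.4]
opening: 0.135
finger_force: 24.9
```

```bash
python3 - <<'E'
from h import *
r=wrist("w5");s=get_state();print(s["eef_pos"],s["contact_force"],s["wrist_torque"])
print(proj(r,np.array([.509,-.1236,.089]),r["E"]))
f=r["frame"]
for v in range(206,240,2): print(v,*["%3d,%3d,%3d"%tuple(f[v,u]) for u in (262,266,269,272,275,278,281,284,288,291,294)],sep=" | ")
E
```

```text
[ 0.50599319 -0.16743309  0.1385093 ] [-0.10944013 -0.59762035 -0.06131743] [ 0.03751233  0.03579621 -0.05116537]
(np.float64(278.9610626607465), np.float64(163.8572934918273))
206 | 238,119, 39 | 238,118, 39 | 237,116, 40 | 237,116, 41 | 236,114, 38 | 237,116, 37 | 237,118, 38 | 237,118, 38 | 238,119, 41 | 237,117, 37 | 238,122, 42
208 | 239,122, 40 | 236,112, 32 | 237,116, 38 | 237,115, 37 | 237,116, 36 | 238,118, 40 | 238,118, 38 | 238,120, 40 | 237,118, 39 | 236,118, 37 | 239,122, 44
210 | 238,116, 40 | 237,116, 40 | 236,114, 35 | 236,113, 34 | 238,118, 40 | 236,114, 36 | 237,115, 37 | 237,116, 41 | 237,115, 36 | 237,112, 36 | 240,123, 43
212 | 238,120, 43 | 236,114, 34 | 236,115, 38 | 236,116, 40 | 235,112, 35 | 236,115, 37 | 235,116, 37 | 236,115, 36 | 236,116, 38 | 236,115, 36 | 238,120, 40
214 | 237,116, 36 | 236,114, 36 | 236,114, 36 | 236,115, 37 | 236,114, 36 | 236,113, 35 | 237,115, 41 | 236,118, 39 | 237,115, 38 | 236,117, 39 | 238,121, 44
216 | 239,118, 39 | 236,115, 37 | 235,115, 33 | 237,114, 36 | 236,110, 33 | 231,105, 35 | 232,105, 34 | 240,115, 36 | 236,115, 39 | 2
[... 1062 characters left out ...]
  69, 62, 58 |  59, 50, 49 |  80, 32,  8 | 159, 66, 24 | 240,113, 35
232 | 156, 66, 25 | 128, 51, 18 | 104, 75, 60 |  53, 45, 85 |  40, 27, 87 |  89, 83, 89 |  74, 68, 66 |  67, 58, 58 |  83, 34, 16 | 127, 50, 17 | 237,111, 36
234 | 155, 66, 25 | 137, 57, 19 | 120, 86, 69 |  43, 37, 87 |  39, 27, 88 |  88, 83, 89 |  64, 55, 52 |  75, 69, 68 | 124, 51, 21 | 139, 59, 20 | 243,116, 40
236 | 154, 67, 24 | 150, 61, 20 | 113, 90, 77 |  35, 26, 80 |  43, 26, 87 |  85, 81, 83 |  60, 53, 52 |  68, 61, 60 | 131, 55, 25 | 152, 66, 23 | 206, 91, 32
238 | 152, 63, 18 | 156, 66, 20 | 106, 92, 82 |  38, 31, 86 |  38, 27, 86 |  94, 90, 93 |  75, 70, 71 |  58, 51, 49 | 134, 56, 24 | 158, 68, 25 | 150, 64, 22
```

Call:
jog_arm:
  increments:
    - {"dx":0.002,"dy":-0.008,"dz":-0.04,"ax":0,"ay":0,"az":0,"gripper":-1}
    - {"dx":0.002,"dy":-0.008,"dz":-0.08,"ax":0,"ay":0,"az":0,"gripper":-1}
    - {"dx":0.002,"dy":-0.008,"dz":-0.12,"ax":0,"ay":0,"az":0,"gripper":-1}
    - {"dx":0.002,"dy":-0.008,"dz":-0.15,"ax":0,"ay":0,"az":0,"gripper":-1}
    - {"dx":0.002,"dy":-0.008,"dz":-0.165,"ax":0,"ay":0,"az":0,"gripper":-1}
    - {"dx":0.002,"dy":-0.008,"dz":-0.165,"ax":0,"ay":0,"az":0,"gripper":-1}

```text
time: 7.55
eef_pos: [0.5062, -0.1684, 0.1188]
tcp_rot: [0.728, 0.685, -0.0, -0.0]
contact_force: [-0.7, 0.2, 0.1]
opening: 0.132
finger_force: 24.8
```

Call:
jog_arm:
  increments:
    - {"dx":0,"dy":0,"dz":-0.008,"ax":0,"ay":0,"az":0,"gripper":-0.6}
    - {"dx":0,"dy":0,"dz":-0.008,"ax":0,"ay":0,"az":0,"gripper":-0.2}
    - {"dx":0,"dy":0,"dz":-0.008,"ax":0,"ay":0,"az":0,"gripper":0}
    - {"dx":0,"dy":0,"dz":0,"ax":0,"ay":0,"az":0,"gripper":0.2}
    - {"dx":0,"dy":0,"dz":0.25,"ax":0,"ay":0,"az":0,"gripper":0.2}
    - {"dx":0,"dy":0,"dz":0.6,"ax":0,"ay":0,"az":0,"gripper":0.2}
    - {"dx":0,"dy":0,"dz":1,"ax":0,"ay":0,"az":0,"gripper":0.2}
    - {"dx":0,"dy":0,"dz":1,"ax":0,"ay":0,"az":0,"gripper":0.2}

```text
time: 8.35
eef_pos: [0.5102, -0.1705, 0.2482]
tcp_rot: [0.728, 0.685, 0.002, 0.008]
contact_force: [1.6, -0.2, 0.7]
opening: 0.599
finger_force: 0.0
```

```bash
python3 - <<'E'
from h import *
r=wrist("w6");s=get_state();print(s["eef_pos"],s["contact_force"])
for c,q in reds(r)[1]: print(c,q, r["depth"][int(c[1]),int(c[0])],atz(r,*c,.144,r["E"]).round(4))
# lowest-depth point: cap top height
D=r["depth"];K=r["camera_matrix"];E=r["E"];m=reds(r)[0]>0
v,u=np.nonzero(m&(D>0));d=D[v,u];P=np.c_[(u-K[0,2])/K[0,0]*d,-(v-K[1,2])/K[1,1]*d,-d]@E[:3,:3].T+E[:3,3]
sel=(np.abs(P[:,1]+.165)<.03)&(np.abs(P[:,0]-.507)<.03);print(sel.sum(),np.percentile(P[sel,2],[50,90,99]),P[sel].mean(0))
E
```

```text
[ 0.50868411 -0.16966433  0.24440366] [-0.4429638   0.20632228 -0.72228676]
[130.9  16.5] [124   0  14  37 287] 0.3341412 [ 0.4134 -0.0202  0.144 ]
[270.3 201.8] [262 193  17  20 188] 0.2617668 [ 0.5056 -0.1659  0.144 ]
[271.  274.9] [260 262  23  30 425] 0.31352887 [ 0.5015 -0.2355  0.144 ]
190 [0.14189866 0.14347321 0.14424628] [ 0.50542775 -0.16694296  0.13954639]
```

Tube one is home, with its cap top at 144 mm. Going back for the other one.

Call:
jog_arm:
  increments:
    - {"dx":-0.1,"dy":0.4,"dz":0,"ax":0,"ay":0,"az":0.08,"gripper":0.2}
    - {"dx":-0.2,"dy":0.7,"dz":0,"ax":0,"ay":0,"az":0.16,"gripper":0.2}
    - {"dx":-0.25,"dy":1,"dz":0,"ax":0,"ay":0,"az":0.228,"gripper":0.2}

```text
time: 8.7
eef_pos: [0.4748, -0.0471, 0.2375]
tcp_rot: [0.593, 0.805, -0.0, -0.001]
contact_force: [0.2, 0.1, -0.1]
opening: 0.602
finger_force: 0.0
```

Call:
jog_arm:
  increments:
    - {"dx":-0.1,"dy":0.4,"dz":0,"ax":0,"ay":0,"az":0,"gripper":0.2}
    - {"dx":-0.2,"dy":0.7,"dz":0,"ax":0,"ay":0,"az":0,"gripper":0.2}
    - {"dx":-0.25,"dy":1,"dz":0,"ax":0,"ay":0,"az":0,"gripper":0.2}

```text
time: 9.0
eef_pos: [0.4447, 0.0731, 0.2377]
tcp_rot: [0.595, 0.804, -0.001, -0.001]
contact_force: [1.1, -0.1, -0.0]
opening: 0.6
finger_force: 0.0
```

Call:
jog_arm:
  increments:
    - {"dx":-0.1,"dy":0.4,"dz":0,"ax":0,"ay":0,"az":0,"gripper":0.2}
    - {"dx":-0.2,"dy":0.7,"dz":0,"ax":0,"ay":0,"az":0,"gripper":0.2}
    - {"dx":-0.25,"dy":1,"dz":0,"ax":0,"ay":0,"az":0,"gripper":0.2}

```text
time: 9.3
eef_pos: [0.4146, 0.193, 0.2377]
tcp_rot: [0.595, 0.804, -0.001, -0.001]
contact_force: [-0.1, 0.2, -0.2]
opening: 0.6
finger_force: 0.0
```

Call:
jog_arm:
  increments:
    - {"dx":-0.1,"dy":0.4,"dz":0,"ax":0,"ay":0,"az":0,"gripper":0.2}
    - {"dx":-0.18,"dy":0.75,"dz":-0.3,"ax":0,"ay":0,"az":0,"gripper":0.2}
    - {"dx":-0.18,"dy":0.91,"dz":-0.6,"ax":0,"ay":0,"az":0,"gripper":0.2}
    - {"dx":-0.18,"dy":0.91,"dz":-0.8,"ax":0,"ay":0,"az":0,"gripper":0.2}
    - {"dx":-0.18,"dy":0.91,"dz":-0.8,"ax":0,"ay":0,"az":0,"gripper":0.2}
    - {"dx":-0.18,"dy":0.91,"dz":-0.8,"ax":0,"ay":0,"az":0,"gripper":0.2}

```text
time: 9.9
eef_pos: [0.3943, 0.3004, 0.1425]
tcp_rot: [0.595, 0.804, -0.001, -0.0]
contact_force: [1.4, 0.9, 0.7]
opening: 0.601
finger_force: 0.0
```

```bash
python3 - <<'E'
from h import *
r=wrist("w7");T=tool();print(T.round(4))
for c,s in reds(r)[1]: print(c,s, r["depth"][int(c[1]),int(c[0])],atz(r,s[0]+s[2]/2-.5,s[1]+s[3]-.5-s[2]/2,.108,r["E"]).round(4))
E
```

```text
[[-2.920e-01  9.564e-01  8.000e-04  3.954e-01]
 [ 9.564e-01  2.920e-01  3.000e-04  3.006e-01]
 [ 1.000e-04  9.000e-04 -1.000e+00  1.439e-01]
 [ 0.000e+00  0.000e+00  0.000e+00  1.000e+00]]
[544.3  47.7] [529  25  28  51 188] 0.25607902 [0.5027 0.4395 0.108 ]
[280.4 233. ] [269 223  23  23 157] 0.19476381 [0.3952 0.3019 0.108 ]
```

Call:
jog_arm:
  force: 25
  increments:
    - {"dx":0.003,"dy":0.004,"dz":-0.25,"ax":0,"ay":0,"az":0,"gripper":0.2}
    - {"dx":0.003,"dy":0.004,"dz":-0.51,"ax":0,"ay":0,"az":0,"gripper":0.2}
    - {"dx":0.003,"dy":0.004,"dz":-0.51,"ax":0,"ay":0,"az":0,"gripper":0.2}
    - {"dx":0.003,"dy":0.004,"dz":-0.51,"ax":0,"ay":0,"az":0,"gripper":-0.4}
    - {"dx":0.003,"dy":0.004,"dz":-0.51,"ax":0,"ay":0,"az":0,"gripper":-1}
    - {"dx":0.003,"dy":0.004,"dz":-0.51,"ax":0,"ay":0,"az":0,"gripper":-1}
    - {"dx":0.003,"dy":0.004,"dz":-0.51,"ax":0,"ay":0,"az":0,"gripper":-1}
    - {"dx":0.003,"dy":0.004,"dz":-0.51,"ax":0,"ay":0,"az":0,"gripper":-1}
    - {"dx":0.003,"dy":0.004,"dz":-0.51,"ax":0,"ay":0,"az":0,"gripper":-1}

```text
time: 10.85
eef_pos: [0.3969, 0.302, 0.0845]
tcp_rot: [0.595, 0.804, 0.002, 0.001]
contact_force: [-0.9, 0.3, 7.5]
opening: 0.131
finger_force: 25.6
```

Call:
jog_arm:
  increments:
    - {"dx":0,"dy":0,"dz":0.3,"ax":0,"ay":0,"az":0,"gripper":-1}
    - {"dx":0,"dy":0,"dz":0.6,"ax":0,"ay":0,"az":0,"gripper":-1}
    - {"dx":0,"dy":0,"dz":1,"ax":0,"ay":0,"az":0,"gripper":-1}
    - {"dx":0,"dy":0,"dz":1,"ax":0,"ay":0,"az":0,"gripper":-1}

```text
time: 11.25
eef_pos: [0.3992, 0.3033, 0.2106]
tcp_rot: [0.595, 0.804, 0.007, 0.004]
contact_force: [1.2, -0.6, 1.0]
opening: 0.134
finger_force: 25.0
```

Call:
jog_arm:
  increments:
    - {"dx":0.1,"dy":-0.4,"dz":0.2,"ax":0,"ay":0,"az":-0.08,"gripper":-1}
    - {"dx":0.2,"dy":-0.7,"dz":0.4,"ax":0,"ay":0,"az":-0.16,"gripper":-1}
    - {"dx":0.25,"dy":-1,"dz":0.4,"ax":0,"ay":0,"az":-0.23,"gripper":-1}
    - {"dx":0.25,"dy":-1,"dz":0.4,"ax":0,"ay":0,"az":-0.23,"gripper":-1}

```text
time: 11.65
eef_pos: [0.4263, 0.1783, 0.251]
tcp_rot: [0.732, 0.682, 0.001, 0.001]
contact_force: [0.1, 0.2, -0.5]
opening: 0.13
finger_force: 25.0
```

Call:
jog_arm:
  increments:
    - {"dx":0.15,"dy":-0.4,"dz":0,"ax":0,"ay":0,"az":0,"gripper":-1}
    - {"dx":0.2,"dy":-0.7,"dz":0,"ax":0,"ay":0,"az":0,"gripper":-1}
    - {"dx":0.25,"dy":-1,"dz":0,"ax":0,"ay":0,"az":0,"gripper":-1}

```text
time: 11.95
eef_pos: [0.4551, 0.0606, 0.2494]
tcp_rot: [0.729, 0.685, -0.0, -0.0]
contact_force: [0.1, -0.3, 0.5]
opening: 0.128
finger_force: 25.0
```

Call:
jog_arm:
  increments:
    - {"dx":0.15,"dy":-0.4,"dz":0,"ax":0,"ay":0,"az":0,"gripper":-1}
    - {"dx":0.2,"dy":-0.7,"dz":0,"ax":0,"ay":0,"az":0,"gripper":-1}
    - {"dx":0.25,"dy":-1,"dz":0,"ax":0,"ay":0,"az":0,"gripper":-1}

```text
time: 12.25
eef_pos: [0.4853, -0.0598, 0.2493]
tcp_rot: [0.729, 0.684, 0.0, -0.0]
contact_force: [0.7, 0.5, -0.5]
opening: 0.127
finger_force: 25.0
```

Call:
jog_arm:
  increments:
    - {"dx":0.15,"dy":-0.4,"dz":0,"ax":0,"ay":0,"az":0,"gripper":-1}
    - {"dx":0.19,"dy":-0.53,"dz":-0.2,"ax":0,"ay":0,"az":0,"gripper":-1}
    - {"dx":0.19,"dy":-0.53,"dz":-0.4,"ax":0,"ay":0,"az":0,"gripper":-1}
    - {"dx":0.19,"dy":-0.53,"dz":-0.55,"ax":0,"ay":0,"az":0,"gripper":-1}
    - {"dx":0.19,"dy":-0.53,"dz":-0.55,"ax":0,"ay":0,"az":0,"gripper":-1}
    - {"dx":0.19,"dy":-0.53,"dz":-0.55,"ax":0,"ay":0,"az":0,"gripper":-1}

```text
time: 12.85
eef_pos: [0.508, -0.1217, 0.1837]
tcp_rot: [0.729, 0.684, -0.0, -0.001]
contact_force: [0.2, 0.2, 0.7]
opening: 0.131
finger_force: 25.0
```

```bash
python3 - <<'E'
from h import *
r=wrist("w8");T=tool();print(T.round(4))
print("b",proj(r,np.array([.5091,-.1234,.089]),r["E"]),"foot",proj(r,(T@[0,0,.0703,1])[:3],r["E"]))
f=r["frame"]
cv2.imwrite("pics/w8c.png",cv2.resize(f[150:310,200:360],None,fx=3.75,fy=3.75,interpolation=cv2.INTER_CUBIC))
E
```

```text
[[ 6.330e-02  9.980e-01  1.000e-03  5.085e-01]
 [ 9.980e-01 -6.330e-02 -3.000e-04 -1.220e-01]
 [-2.000e-04  1.100e-03 -1.000e+00  1.847e-01]
 [ 0.000e+00  0.000e+00  0.000e+00  1.000e+00]]
b (np.float64(279.2727674268149), np.float64(212.10982554226808)) foot (np.float64(278.75040584062833), np.float64(219.66404360900302))
```

View pics/w8c.png

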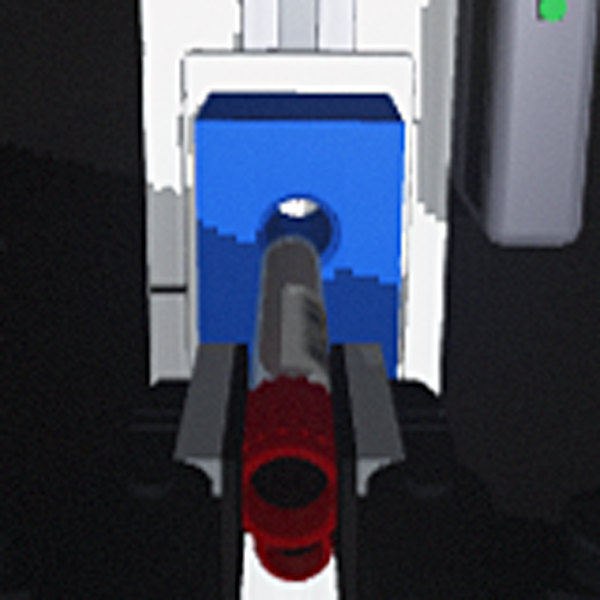

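The last crop shows pocket b's mouth centred at about (300,233) and the tube foot tip at about (292,236). It needs a shift of about 1.8 mm in +x before lowering.

Call:
jog_arm:
  increments:
    - {"dx":0.014,"dy":-0.006,"dz":0,"ax":0,"ay":0,"az":0,"gripper":-1}
    - {"dx":0.014,"dy":-0.006,"dz":-0.06,"ax":0,"ay":0,"az":0,"gripper":-1}
    - {"dx":0.014,"dy":-0.006,"dz":-0.12,"ax":0,"ay":0,"az":0,"gripper":-1}
    - {"dx":0.014,"dy":-0.006,"dz":-0.18,"ax":0,"ay":0,"az":0,"gripper":-1}
    - {"dx":0.014,"dy":-0.006,"dz":-0.24,"ax":0,"ay":0,"az":0,"gripper":-1}
    - {"dx":0.014,"dy":-0.006,"dz":-0.3,"ax":0,"ay":0,"az":0,"gripper":-1}
    - {"dx":0.014,"dy":-0.006,"dz":-0.35,"ax":0,"ay":0,"az":0,"gripper":-1}
    - {"dx":0.014,"dy":-0.006,"dz":-0.35,"ax":0,"ay":0,"az":0,"gripper":-1}

```text
time: 13.7
eef_pos: [0.5089, -0.1228, 0.1406]
tcp_rot: [0.73, 0.684, -0.0, -0.001]
contact_force: [-0.2, -0.1, -0.2]
opening: 0.128
finger_force: 25.0
```

```bash
python3 - <<'E'
from h import *
r=wrist("w9");s=get_state();print(s["eef_pos"],s["contact_force"],s["wrist_torque"])
f=r["frame"]
for v in range(210,236,2): print(v,*["%3d,%3d,%3d"%tuple(f[v,u]) for u in (262,266,269,272,275,278,281,284,288,291,294)],sep=" | ")
E
```

```text
[ 0.50934396 -0.12296886  0.14127873] [ 0.51140718  0.89843391 -0.59719568] [ 0.01294881 -0.02794424  0.01406551]
210 | 231,111, 39 | 229,107, 36 | 229,108, 38 | 229,108, 41 | 229,107, 39 | 229,107, 37 | 230,108, 38 | 230,110, 41 | 230,109, 40 | 229,105, 36 | 230,108, 36
212 | 231,112, 42 | 228,105, 38 | 228,105, 36 | 228,105, 37 | 230,111, 39 | 229,108, 39 | 228,108, 36 | 228,107, 35 | 229,110, 37 | 229,108, 35 | 231,111, 42
214 | 230,109, 37 | 228,104, 33 | 228,105, 35 | 229,106, 34 | 234,111, 39 | 221, 99, 34 | 230,106, 37 | 232,111, 41 | 226,102, 34 | 228,107, 37 | 230,114, 42
216 | 198, 88, 29 | 228,105, 34 | 230,107, 38 | 212, 95, 34 | 181, 74, 22 | 147, 66, 31 | 157, 67, 24 | 174, 73, 27 | 229,107, 37 | 227,103, 36 | 229,109, 39
218 | 143, 62, 24 | 239,110, 34 | 189, 81, 27 | 157, 68, 28 |  61, 61, 65 |  55, 58, 61 |  58, 60, 66 | 141, 71, 46 | 215, 96, 34 | 229,107, 37 | 230,112, 39
220 | 144, 63, 24 | 139, 60, 24 | 111, 46, 17 |  61, 59, 60 |  66, 60, 61 |  68, 60, 63 |  70, 63, 68 |  93, 81, 73 | 164, 66, 20 | 231,108, 36 | 229,107, 38
222 | 145, 63, 26 | 136, 58, 23 | 108,
[... 367 characters left out ...]
  84, 82, 81 |  85, 75, 73 |  69, 32, 15 | 167, 68, 21 | 229,107, 35
228 | 144, 61, 20 | 118, 47, 19 |  95, 72, 58 |  62, 55, 56 |  87, 83, 85 | 101, 98, 97 |  87, 83, 81 |  85, 82, 83 |  66, 31, 16 | 171, 69, 19 | 229,106, 35
230 | 147, 64, 26 | 120, 50, 18 | 101, 77, 64 |  61, 56, 56 |  86, 82, 83 |  98, 97, 94 |  64, 61, 58 |  79, 76, 77 |  94, 41, 20 | 173, 69, 20 | 230,108, 38
232 | 142, 62, 23 | 129, 56, 20 | 100, 79, 68 |  64, 59, 61 |  84, 81, 82 |  97, 96, 96 |  64, 58, 57 |  53, 48, 46 | 113, 47, 17 | 125, 52, 23 | 240,114, 40
234 | 143, 61, 22 | 138, 57, 17 | 109, 93, 82 |  63, 59, 57 |  88, 85, 85 |  99, 94, 95 |  73, 69, 67 |  48, 45, 41 | 125, 50, 16 | 142, 58, 20 | 135, 58, 21
```

Call:
jog_arm:
  increments:
    - {"dx":0.005,"dy":-0.008,"dz":-0.05,"ax":0,"ay":0,"az":0,"gripper":-1}
    - {"dx":0.005,"dy":-0.008,"dz":-0.1,"ax":0,"ay":0,"az":0,"gripper":-1}
    - {"dx":0.005,"dy":-0.008,"dz":-0.13,"ax":0,"ay":0,"az":0,"gripper":-1}
    - {"dx":0.005,"dy":-0.008,"dz":-0.155,"ax":0,"ay":0,"az":0,"gripper":-1}
    - {"dx":0.005,"dy":-0.008,"dz":-0.155,"ax":0,"ay":0,"az":0,"gripper":-1}

```text
time: 14.25
eef_pos: [0.51, -0.1239, 0.1227]
tcp_rot: [0.73, 0.684, -0.0, -0.0]
contact_force: [-1.1, 0.3, -0.9]
opening: 0.133
finger_force: 24.9
```

Call:
jog_arm:
  increments:
    - {"dx":0,"dy":0,"dz":0,"ax":0,"ay":0,"az":0,"gripper":-0.6}
    - {"dx":0,"dy":0,"dz":0,"ax":0,"ay":0,"az":0,"gripper":-0.2}
    - {"dx":0,"dy":0,"dz":0,"ax":0,"ay":0,"az":0,"gripper":0}
    - {"dx":0,"dy":0,"dz":0,"ax":0,"ay":0,"az":0,"gripper":0.2}
    - {"dx":0,"dy":0,"dz":0.25,"ax":0,"ay":0,"az":0,"gripper":0.2}
    - {"dx":0,"dy":0,"dz":0.6,"ax":0,"ay":0,"az":0,"gripper":0.2}
    - {"dx":0,"dy":0,"dz":1,"ax":0,"ay":0,"az":0,"gripper":0.2}
    - {"dx":0,"dy":0,"dz":1,"ax":0,"ay":0,"az":0,"gripper":0.2}

```text
time: 15.05
eef_pos: [0.5141, -0.1258, 0.2522]
tcp_rot: [0.729, 0.684, 0.003, 0.007]
contact_force: [0.5, 0.5, -0.1]
opening: 0.599
finger_force: 0.0
```

Call:
jog_arm:
  increments:
    - {"dx":-0.03,"dy":-0.4,"dz":0,"ax":0,"ay":0,"az":0,"gripper":0.2}
    - {"dx":-0.06,"dy":-0.8,"dz":0,"ax":0,"ay":0,"az":0,"gripper":0.2}
    - {"dx":-0.06,"dy":-1,"dz":0,"ax":0,"ay":0,"az":0,"gripper":0.2}

```text
time: 15.35
eef_pos: [0.5026, -0.2469, 0.2434]
tcp_rot: [0.73, 0.683, -0.0, 0.001]
contact_force: [-0.1, 0.2, 0.2]
opening: 0.602
finger_force: 0.0
```

Call:
jog_arm:
  increments:
    - {"dx":-0.03,"dy":-0.4,"dz":0,"ax":0,"ay":0,"az":-0.005,"gripper":0.2}
    - {"dx":-0.04,"dy":-0.55,"dz":0,"ax":0,"ay":0,"az":-0.005,"gripper":0.2}
    - {"dx":-0.04,"dy":-0.55,"dz":0,"ax":0,"ay":0,"az":-0.005,"gripper":0.2}
    - {"dx":-0.04,"dy":-0.55,"dz":0,"ax":0,"ay":0,"az":-0.005,"gripper":0.2}

```text
time: 15.75
eef_pos: [0.4981, -0.3096, 0.2429]
tcp_rot: [0.732, 0.681, 0.0, -0.001]
contact_force: [0.2, 0.3, -0.7]
opening: 0.598
finger_force: 0.0
```

```bash
cat >> h.py <<'E'
def redpts(r,E):
    D=r["depth"];K=r["camera_matrix"];m=reds(r)[0]>0
    n,l=cv2.connectedComponents(m.astype(np.uint8))
    for i in range(1,n):
        v,u=np.nonzero((l==i)&(D>0))
        if len(v)<60: continue
        d=D[v,u];P=np.c_[(u-K[0,2])/K[0,0]*d,-(v-K[1,2])/K[1,1]*d,-d]@E[:3,:3].T+E[:3,3]
        top=P[P[:,2]>np.percentile(P[:,2],95)-.004]
        print(len(v),"px",u.mean().round(1),v.mean().round(1),"ztop",np.percentile(P[:,2],98).round(4),"topmid",((top.min(0)+top.max(0))/2).round(4),"ext",np.ptp(top,0).round(4))
E
python3 - <<'E'
from h import *
r=wrist("w10");print(tool().round(4));redpts(r,r["E"])
cv2.imwrite("pics/w10b.png",r["frame"])
t=imaging.read_camera("top");np.savez("top1.npz",**t);redpts(t,t["extrinsics"])
E
```

```text
[[ 7.160e-02  9.974e-01 -4.000e-04  4.983e-01]
 [ 9.974e-01 -7.160e-02  1.100e-03 -3.090e-01]
 [ 1.100e-03 -5.000e-04 -1.000e+00  2.430e-01]
 [ 0.000e+00  0.000e+00  0.000e+00  1.000e+00]]
346 px 273.8 27.2 ztop 0.1441 topmid [ 0.5052 -0.1694  0.1424] ext [0.0141 0.0139 0.0051]
334 px 275.4 149.3 ztop 0.1067 topmid [ 0.4995 -0.263   0.1052] ext [0.0239 0.0243 0.004 ]
1803 px 421.2 89.9 ztop 0.2249 topmid [ 0.9712 -0.2704  0.2225] ext [0.0303 0.0793 0.0201]
155 px 9.8 182.9 ztop 0.1149 topmid [0.5463 1.1005 0.1156] ext [0.0457 0.0788 0.0131]
117 px 41.0 186.2 ztop 0.114 topmid [0.5412 0.995  0.1139] ext [0.0292 0.1066 0.0104]
88 px 16.2 198.2 ztop 0.1148 topmid [0.4985 1.0719 0.1124] ext [0.0269 0.0685 0.0057]
340 px 18.1 223.3 ztop 0.1166 topmid [0.412  1.0411 0.1143] ext [0.084  0.1349 0.0088]
154 px 303.6 266.8 ztop 0.0146 topmid [0.3596 0.0759 0.0133] ext [0.0083 0.1159 0.0074]
```

View pics/w10b.png

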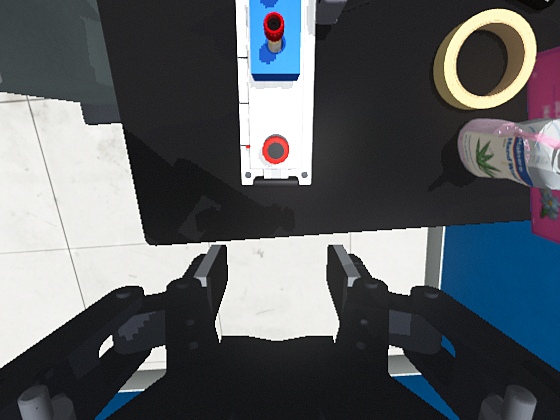

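Picture: knob ring at (275,150), tube a's cap at (273,27), pointer at (247,146). The knob is at about (0.4995, -0.263). Moving above it.

Call:
jog_arm:
  increments:
    - {"dx":0.01,"dy":0.383,"dz":0,"ax":0,"ay":0,"az":0,"gripper":0.2}
    - {"dx":0.01,"dy":0.383,"dz":-0.2,"ax":0,"ay":0,"az":0,"gripper":0.2}
    - {"dx":0.01,"dy":0.383,"dz":-0.5,"ax":0,"ay":0,"az":0,"gripper":0.2}
    - {"dx":0.01,"dy":0.383,"dz":-0.7,"ax":0,"ay":0,"az":0,"gripper":0.2}
    - {"dx":0.01,"dy":0.383,"dz":-0.7,"ax":0,"ay":0,"az":0,"gripper":0.2}
    - {"dx":0.01,"dy":0.383,"dz":-0.7,"ax":0,"ay":0,"az":0,"gripper":0.2}

```text
time: 16.45
eef_pos: [0.4998, -0.2632, 0.1598]
tcp_rot: [0.732, 0.682, 0.0, -0.0]
contact_force: [0.3, -0.2, 1.0]
opening: 0.597
finger_force: 0.0
```

```bash
python3 - <<'E'
from h import *
r=wrist("w11");print(tool().round(4));redpts(r,r["E"])
for c,q in reds(r,20)[1]: print(c,q)
E
```

```text
[[ 0.071   0.9975  0.0019  0.5004]
 [ 0.9975 -0.071  -0.0014 -0.2639]
 [-0.0013  0.002  -1.      0.161 ]
 [ 0.      0.      0.      1.    ]]
546 px 275.8 72.1 ztop 0.1443 topmid [ 0.5052 -0.1695  0.1426] ext [0.0146 0.0145 0.0051]
586 px 277.5 223.3 ztop 0.1064 topmid [ 0.4995 -0.2627  0.1049] ext [0.0249 0.0247 0.004 ]
[275.8  72.1] [261  54  30  37 548]
[241.9 201.9] [240 199   5   6  21]
[277.5 223.3] [260 204  36  39 589]
```

```bash
python3 - <<'E'
from h import *
s=imaging.read_camera("scene")
for r in (np.load("top1.npz"),s):
    for q in ((.5055,-.169,.14),(.5085,-.124,.14)):
        u,v=map(int,np.round(proj(r,np.array(q),r["extrinsics"])))
        D=r["depth"][v-6:v+7,u-6:u+7];K=r["camera_matrix"];E=r["extrinsics"]
        vv,uu=np.mgrid[v-6:v+7,u-6:u+7];P=np.stack([(uu-K[0,2])/K[0,0]*D,-(vv-K[1,2])/K[1,1]*D,-D],-1)@E[:3,:3].T+E[:3,3]
        near=np.hypot(P[...,0]-q[0],P[...,1]-q[1])<.015
        print(q,u,v,near.sum(),np.sort(P[near][:,2])[-8:].round(3), P[near&(P[...,2]>.125)].mean(0).round(3))
E
```

```text
(0.5055, -0.169, 0.14) 383 225 69 [0.141 0.142 0.142 0.144 0.144 0.145 0.146 0.146] [ 0.507 -0.171  0.139]
(0.5085, -0.124, 0.14) 369 223 73 [0.142 0.142 0.142 0.143 0.143 0.145 0.148 0.148] [ 0.511 -0.127  0.138]
(0.5055, -0.169, 0.14) 368 169 46 [0.145 0.145 0.145 0.147 0.147 0.147 0.149 0.151] [ 0.505 -0.168  0.138]
(0.5085, -0.124, 0.14) 357 172 42 [0.144 0.144 0.144 0.146 0.146 0.147 0.147 0.147] [ 0.509 -0.123  0.138]
```

Both tubes stand equally deep. Now grasping the knob.

Call:
jog_arm:
  force: 60
  increments:
    - {"dx":-0.004,"dy":0.004,"dz":-0.25,"ax":0,"ay":0,"az":0,"gripper":0.2}
    - {"dx":-0.004,"dy":0.004,"dz":-0.5,"ax":0,"ay":0,"az":0,"gripper":0.2}
    - {"dx":-0.004,"dy":0.004,"dz":-0.5,"ax":0,"ay":0,"az":0,"gripper":0.2}
    - {"dx":-0.004,"dy":0.004,"dz":-0.5,"ax":0,"ay":0,"az":0,"gripper":-0.2}
    - {"dx":-0.004,"dy":0.004,"dz":-0.5,"ax":0,"ay":0,"az":0,"gripper":-1}
    - {"dx":-0.004,"dy":0.004,"dz":-0.5,"ax":0,"ay":0,"az":0,"gripper":-1}
    - {"dx":-0.004,"dy":0.004,"dz":-0.5,"ax":0,"ay":0,"az":0,"gripper":-1}
    - {"dx":-0.004,"dy":0.004,"dz":-0.5,"ax":0,"ay":0,"az":0,"gripper":-1}

```text
time: 17.35
eef_pos: [0.5002, -0.2647, 0.1024]
tcp_rot: [0.732, 0.681, 0.0, 0.002]
contact_force: [-2.4, 0.3, 6.2]
opening: 0.251
finger_force: 58.6
```

Call:
jog_arm:
  increments:
    - {"dx":0,"dy":0,"dz":0.03,"ax":0,"ay":0,"az":0,"gripper":-1}
    - {"dx":0,"dy":0,"dz":0.06,"ax":0,"ay":0,"az":0,"gripper":-1}
    - {"dx":0,"dy":0,"dz":0.09,"ax":0,"ay":0,"az":0,"gripper":-1}
    - {"dx":0,"dy":0,"dz":0.12,"ax":0,"ay":0,"az":0,"gripper":-1}
    - {"dx":0,"dy":0,"dz":0.12,"ax":0,"ay":0,"az":0,"gripper":-1}
    - {"dx":0,"dy":0,"dz":0.12,"ax":0,"ay":0,"az":0,"gripper":-1}

```text
time: 17.95
eef_pos: [0.4998, -0.2637, 0.1136]
tcp_rot: [0.732, 0.681, 0.001, 0.001]
contact_force: [5.8, -1.9, -7.1]
opening: 0.25
finger_force: 59.1
```

```bash
python3 - <<'E'
from h import *
r=wrist("w12");print(tool().round(4)[:,3],get_state()["contact_force"]);redpts(r,r["E"])
E
```

```text
[ 0.4998 -0.2637  0.1135  1.    ] [ 5.95966795 -2.5077032  -7.381251  ]
1228 px 275.0 42.7 ztop 0.1443 topmid [ 0.5052 -0.1687  0.1426] ext [0.0148 0.0147 0.0052]
1409 px 276.7 248.0 ztop 0.1172 topmid [ 0.4992 -0.2618  0.1155] ext [0.0225 0.0253 0.005 ]
```

Call:
jog_arm:
  increments:
    - {"dx":0,"dy":0,"dz":0.018,"ax":0,"ay":0,"az":0,"gripper":-1}
    - {"dx":0,"dy":0,"dz":0.018,"ax":0,"ay":0,"az":0,"gripper":-1}
    - {"dx":0.005,"dy":0.05,"dz":0.018,"ax":0,"ay":0,"az":0,"gripper":-1}
    - {"dx":0.009,"dy":0.1,"dz":0.018,"ax":0,"ay":0,"az":0,"gripper":-1}
    - {"dx":0.013,"dy":0.16,"dz":0.018,"ax":0,"ay":0,"az":0,"gripper":-1}
    - {"dx":0.016,"dy":0.22,"dz":0.018,"ax":0,"ay":0,"az":0,"gripper":-1}
    - {"dx":0.02,"dy":0.28,"dz":0.018,"ax":0,"ay":0,"az":0,"gripper":-1}
    - {"dx":0.02,"dy":0.28,"dz":0.018,"ax":0,"ay":0,"az":0,"gripper":-1}

```text
time: 18.8
eef_pos: [0.5022, -0.229, 0.1155]
tcp_rot: [0.732, 0.681, 0.001, 0.0]
contact_force: [7.3, -0.0, -7.3]
opening: 0.253
finger_force: 59.1
```

```bash
python3 - <<'E'
from h import *
r=wrist("w13");print(tool().round(4)[:,3],get_state()["contact_force"]);redpts(r,r["E"])
E
```

```text
[ 0.5022 -0.229   0.1155  1.    ] [ 5.48646124 -0.08122727 -6.88739967]
1409 px 276.8 35.0 ztop 0.1444 topmid [ 0.5087 -0.1303  0.1429] ext [0.015  0.0147 0.0056]
1362 px 276.7 247.2 ztop 0.1191 topmid [ 0.5017 -0.2269  0.1177] ext [0.0225 0.0251 0.0055]
```

Call:
jog_arm:
  increments:
    - {"dx":0.003,"dy":0.05,"dz":0,"ax":0,"ay":0,"az":0,"gripper":-1}
    - {"dx":0.006,"dy":0.1,"dz":0,"ax":0,"ay":0,"az":0,"gripper":-1}
    - {"dx":0.006,"dy":0.123,"dz":0,"ax":0,"ay":0,"az":0,"gripper":-1}
    - {"dx":0.006,"dy":0.123,"dz":0,"ax":0,"ay":0,"az":0,"gripper":-1}
    - {"dx":0.006,"dy":0.123,"dz":-0.02,"ax":0,"ay":0,"az":0,"gripper":-1}
    - {"dx":0.006,"dy":0.123,"dz":-0.04,"ax":0,"ay":0,"az":0,"gripper":-1}
    - {"dx":0.006,"dy":0.123,"dz":-0.06,"ax":0,"ay":0,"az":0,"gripper":-1}
    - {"dx":0.006,"dy":0.123,"dz":-0.06,"ax":0,"ay":0,"az":0,"gripper":-1}

```text
time: 19.65
eef_pos: [0.5032, -0.2149, 0.1084]
tcp_rot: [0.732, 0.681, 0.001, 0.001]
contact_force: [6.7, 0.3, -5.5]
opening: 0.254
finger_force: 59.3
```

```bash
python3 - <<'E'
from h import *
r=wrist("w14");print(tool().round(4)[:,3],get_state()["contact_force"]);redpts(r,r["E"])
E
```

```text
[ 0.5032 -0.2149  0.1086  1.    ] [ 6.8058628  -0.70636178 -6.03540316]
1372 px 272.9 40.3 ztop 0.1444 topmid [ 0.5078 -0.1202  0.1427] ext [0.015  0.0148 0.0053]
1351 px 276.7 247.3 ztop 0.1121 topmid [ 0.5025 -0.2128  0.1103] ext [0.0221 0.0254 0.0049]
```

The pin is entering the hole: lift is about 6 mm and the spring force is still felt. Lowering fully.

Call:
jog_arm:
  increments:
    - {"dx":0,"dy":0,"dz":-0.02,"ax":0,"ay":0,"az":0,"gripper":-1}
    - {"dx":0,"dy":0,"dz":-0.04,"ax":0,"ay":0,"az":0,"gripper":-1}
    - {"dx":0,"dy":0,"dz":-0.055,"ax":0,"ay":0,"az":0,"gripper":-1}
    - {"dx":0,"dy":0,"dz":-0.065,"ax":0,"ay":0,"az":0,"gripper":-1}
    - {"dx":0,"dy":0,"dz":-0.065,"ax":0,"ay":0,"az":0,"gripper":-1}

```text
time: 20.2
eef_pos: [0.5033, -0.2155, 0.1025]
tcp_rot: [0.732, 0.681, 0.001, 0.001]
contact_force: [3.0, 0.4, 1.8]
opening: 0.252
finger_force: 60.6
```

```bash
python3 - <<'E'
from h import *
r=wrist("w15");print(tool().round(4)[:,3],get_state()["contact_force"]);redpts(r,r["E"])
E
```

```text
[ 0.5033 -0.2156  0.1024  1.    ] [4.08216797 1.78520877 3.38910858]
1610 px 276.7 33.8 ztop 0.1443 topmid [ 0.5094 -0.1207  0.1424] ext [0.015  0.0152 0.0049]
1357 px 276.7 247.7 ztop 0.1063 topmid [ 0.5029 -0.2133  0.1051] ext [0.0226 0.0254 0.006 ]
```

Call:
jog_arm:
  increments:
    - {"dx":0,"dy":0,"dz":-0.01,"ax":0,"ay":0,"az":0,"gripper":-1}
    - {"dx":0,"dy":0,"dz":-0.01,"ax":0,"ay":0,"az":0,"gripper":-1}
    - {"dx":0,"dy":0,"dz":-0.01,"ax":0,"ay":0,"az":0,"gripper":-1}
    - {"dx":0,"dy":0,"dz":-0.01,"ax":0,"ay":0,"az":0,"gripper":-1}
    - {"dx":0,"dy":0,"dz":-0.01,"ax":0,"ay":0,"az":0,"gripper":-1}

```text
time: 20.75
eef_pos: [0.5034, -0.216, 0.1023]
tcp_rot: [0.732, 0.681, 0.0, 0.002]
contact_force: [1.5, 1.5, 9.0]
opening: 0.25
finger_force: 61.4
```

```bash
python3 - <<'E'
from h import *
r=wrist("w16");s=get_state();print(tool().round(4)[:,3],s["contact_force"],s["finger_force"]);redpts(r,r["E"])
s=imaging.read_camera("scene");E=s["extrinsics"];K=s["camera_matrix"];D=s["depth"]
for q in ((.5086,-.1195,.14),(.5116,-.0745,.14)):
    u,v=map(int,np.round(proj(s,np.array(q),E)));vv,uu=np.mgrid[v-7:v+8,u-7:u+8];d=D[v-7:v+8,u-7:u+8]
    P=np.stack([(uu-K[0,2])/K[0,0]*d,-(vv-K[1,2])/K[1,1]*d,-d],-1)@E[:3,:3].T+E[:3,3]
    n=np.hypot(P[...,0]-q[0],P[...,1]-q[1])<.015
    print(n.sum(),np.sort(P[n][:,2])[-8:].round(3),P[n&(P[...,2]>.125)].mean(0).round(3))
a=np.load("top0.npz")["frame"].astype(int);b=imaging.read_camera("top")["frame"].astype(int)
for n,(u,v) in dict(yel=(167,251),blue=(202,254),roll=(338,166),tape=(385,167)).items():
    print(n,np.abs(a-b)[v-18:v+19,u-18:u+19].mean().round(1))
E
```

```text
[ 0.5034 -0.216   0.1023  1.    ] [1.75790608 1.95782448 7.73045281] 61.445488929748535
1683 px 277.4 30.9 ztop 0.1443 topmid [ 0.5097 -0.1202  0.1426] ext [0.0148 0.0145 0.0054]
1350 px 276.5 247.3 ztop 0.1063 topmid [ 0.5026 -0.2139  0.1044] ext [0.0218 0.0254 0.0047]
49 [0.143 0.143 0.143 0.144 0.144 0.145 0.146 0.149] [ 0.508 -0.119  0.137]
51 [0.144 0.144 0.145 0.145 0.146 0.147 0.147 0.148] [ 0.512 -0.075  0.137]
yel 1.6
blue 1.4
roll 1.2
tape 1.2
```

The pin has bottomed with the carriage one hole on (about 50 mm). Both tubes are home and the cups and rolls haven't moved, so I'm handing in.

```bash
python3 -c "
from plant import job
print(job.sign_off())"
```

```text
the job is handed in; nothing more can be done
None
```

Job handed in: by my last measurements both tubes are fully home in the pockets, the carriage is one hole on with the pin bottomed and the red knob still gripped, and the cups and rolls are unmoved; no verdict came back.

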